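# Load the nutmeg mill

## Robot

A 6-joint arm with a two-finger parallel gripper is mounted at the origin on a cart in front of the work surface, level with it; the furniture and walls round the work are solid. World frame = base frame: x ahead of the robot, y to its left, z up, the work surface at z = 0. Lengths are in m, angles in rad, forces in N, time in s.
With the tool pointing down it reaches from about 0.25 to 0.725 m from the base axis. Payload 4 kg.
Tool frame: the origin (TCP) lies at the very end of the fingers, on their centre line; the grasp point (between the pads) lies tcp_to_grasp behind it (tcp_to_grasp is the distance from the TCP to the grasp point, in m); z points along the fingers, y is the line along which they close (so a half turn about z gives the same grasp; the last joint's range is limited). The gripper opens to 85 mm and grips with 20 to 120 N. Pads are 22 mm wide; open, the fingers measure 114 mm over their backs; the gripper's body (76 mm by 85 mm) begins 54 mm behind the grasp point. The pads swing forward as they close: fully open they stand 13 mm farther back than shut.
Start: joints at [1.274, 0.241, 0.005, 1.335, 0, 1.571], TCP at [0.146, 0.478, 0.231] pointing down, gripper open.
Joint ranges: [-2.72, 2.72], [-1.05, 1.87], [-1.09, 1.28], [-1.99, 2.15], [-1.42, 1.44], [-3.14, 3.14]. Speed limits (rad/s): [2.79, 2.79, 3.14, 3.14, 3.14, 3.14].

## Interface

Orientations are given as [roll, pitch, yaw] about the fixed x, y, z axes, in that order (R = Rz(yaw) Ry(pitch) Rx(roll)).
In Python, from workcell import * gives the robot as it stands. The module is installed in compiled form; this text tells all that it offers.
- The arm moves only by the tool drive_tool, never from a script. Its argument "commands" is a list of rows, each a list of 3 entries, a list of its own where there are three numbers: the opening, from 0 (shut) to 1 (fully open), then the shift along the tool's x, y, z in mm, then the turn about the tool's z in rad. A call has 1 to 20 rows; each row shifts and turns the commanded pose from where the row before left it, along the tool's axes as they then stand; what a row does not reach is not made up. A row lasts 1/8 s, in which the tool goes at most 62.5 mm and 10.7 degrees, less where a joint would pass 70% of its speed; a pose out of reach is approached as far as the arm can. A call with a gripper value outside its range is refused whole. The fingers move at their own pace and stop on an object; "force" is the grip in N (left out, the last holds). Time passes only in rows, so rows that do not move let the fingers close. It gives the time, the measured TCP pose, the force, the opening and the grip force at its end, in the units of the state.
- sense(): the state, without advancing time (a new reading comes with each control period).
- grab_frame(name): name is "scene" or "top" or "wrist"; returns a dict with "pixels" (400x640x3 uint8, red, green, blue), "depth" (400x640 float32, m along the optical axis (not along the pixel's ray), 0 where there is no reading), "K" (3x3 intrinsics, pixels), "R" (3x3) and "t" (3): a world point X has camera coordinates R X + t. Camera axes: x right, y down, z forward; pixel columns grow to the right and rows downward; lengths in m; the calibration is good to about 2 mm. A picture is of the moment at which its call begins.
- job_done(): hands the job in; it is judged then, once.
Trained networks look in the newest picture that a camera, given by its name, has taken for a name from the list of things; names that differ only in an ending like _2 or _b are one class to them, and where a whole thing is asked for, a point or a joint stands for the part that bears it (a point fixed in the world has none). Each returns a list of dicts, best first, with "conf" (0 to 1); they miss things now and then, are a little off and sometimes report something else, mostly with a low value. They report only what shows in the picture. A call takes as long as a camera call.
- find_in(camera, label): "rect" ([left, top, width, height] in pixels, round what is visible of it).
- pinpoint(camera, label): "point" ([column, row] in pixels: a listed point, or the origin of a listed thing).
The state is a dict: "time_s": time; "joint_pos": joint angles; "qvel": joint speeds; "effort": joint torques, N m; "position": TCP position; "tool_rot": TCP orientation; "force": force on the tool from outside, world axes, zero at the start; "wrist_torque": the same for the moment, N m; "grip_width": finger opening in m; "grasp_force": force on a finger pad.
Only numpy, scipy, OpenCV 4.12 (cv2) and the standard library are available. Lean on these libraries where they do the work, as an engineer would, in place of code of your own. Each camera call takes 0.05 s, during which the arm holds its last target. There are 200 camera calls.

## Task

Refill the hand-cranked nutmeg mill: swing its flat lid wide open, drop both nutmegs through the funnel so that they come to rest down in the clear feed tube, then swing the lid fully shut again. The nutmegs are the two small egg-shaped nuts on the sheet pan; leave the two bigger walnuts and the other things on the table where they are.

Things in the scene. Friction and masses are not known exactly. Their poses are not given: they have to be found in the camera images.
- mill: hand nutmeg mill, fixed, may stand turned: steel foot 110 mm across, clear vertical feed tube (41 mm outside, 35 inside, 72 deep), metal funnel widening from the tube to its mouth (104 mm outside, 98 inside, about 57 degrees steep), rim 166 mm above the table. Crank at the foot reaches 75 mm to -x, below 40 mm. Origin: centre of the foot's underside, on the axis of tube and funnel; z up
- funnel_mouth (a point): centre of the funnel's rim, on the axis, 166 mm above the table
- tube_floor (a point): centre of the feed tube's floor, on the axis, 44 mm above the table
- lid_pivot (a point): vertical pivot axis of the lid at the funnel's rim, 58 mm from the funnel's axis on the mill's -y side; height 168 mm, the lid's underside
- mill_lid (a joint): angle of the flat round lid (108 mm across, 5 thick, top 173 mm above the table), which swivels level about lid_pivot. 0 = shut, over the funnel, against a stop; grows as it opens, clockwise seen from above; stop at 2.3; the mouth is wholly clear from 2.2 on. It moves at under 2 N at the knob and stays where left. May start slightly ajar
- lid_knob (a point): point on the axis of the lid's black round knob (20 mm across from 179 to 201 mm above the table), 17 mm above the lid's top face, that is 190 mm above the table; it stands at the lid's centre, 58 mm from lid_pivot, and moves with the lid
- nutmeg_a: one nutmeg; a loose whole nutmeg, brown, egg-shaped, 24 mm across at its widest (13 mm above its foot) and 30 mm high, about 12 g. It stands at the start on a flat foot 14 mm across on the floor of the sheet pan. Origin: its centre, on its axis, 15 mm above its foot; its z runs from the foot to the tip.
- nutmeg_b: the other nutmeg; a loose whole nutmeg, brown, egg-shaped, 24 mm across at its widest (13 mm above its foot) and 30 mm high, about 12 g. It stands at the start on a flat foot 14 mm across on the floor of the sheet pan. Origin: its centre, on its axis, 15 mm above its foot; its z runs from the foot to the tip.
- walnut_a: one walnut; a loose whole walnut, same brown, clearly larger and rounder than a nutmeg, 36 mm across and 39 mm high, with a raised seam; too big for the feed tube. To be left where it is. Origin: centre of its underside.
- walnut_b: the other walnut; a loose whole walnut, same brown, clearly larger and rounder than a nutmeg, 36 mm across and 39 mm high, with a raised seam; too big for the feed tube. To be left where it is. Origin: centre of its underside.
- sheet_pan: aluminium sheet pan, fixed, its x points left, 344 mm (its x) by 254 mm (its y), floor 4 mm above the table, rim 26 mm high, inside about 290 by 196 mm at the floor. Origin: centre of its underside. The four nuts stand in two rows, 90 mm apart along its x and 80 along its y (at least 64), in any order; open fingers fit when they close along its x
- probe_thermometer: bystander: probe thermometer, 171 mm long, lying across the pan's left (+x) end. Origin: centre of its underside.
- kitchen_timer: bystander: round twist timer, 68 mm across and 43 mm high, on the table behind the mill. Origin: centre of its underside.

How it is judged:
On the way, in this order (a step that is already met when the one before it is completed fails the run):
1. the lid is swung wide open (beyond 1.5 rad) while no nutmeg is in the tube yet (value of joint mill_lid above 1.5 rad and not (z of nutmeg_a in the frame of tube_floor between 0.005 and 0.058 m and horizontal distance between nutmeg_a and tube_floor below 0.022 m) and not (z of nutmeg_b in the frame of tube_floor between 0.005 and 0.058 m and horizontal distance between nutmeg_b and tube_floor below 0.022 m)), for 0.1 s.
2. both nutmegs are down in the feed tube and the lid is still open (z of nutmeg_a in the frame of tube_floor between 0.005 and 0.058 m and horizontal distance between each of nutmeg_a, nutmeg_b and tube_floor below 0.022 m and z of nutmeg_b in the frame of tube_floor between 0.005 and 0.058 m and value of joint mill_lid above 0.5 rad), for 0.2 s.
At the end, for the whole second after the job is handed in: Both nutmegs rest in the clear feed tube (centre within 22 mm of its axis and less than 58 mm above its floor) and the lid is shut (less than 0.12 rad from its stop) (z of nutmeg_a in the frame of tube_floor between 0.005 and 0.058 m and horizontal distance between each of nutmeg_a, nutmeg_b and tube_floor below 0.022 m and z of nutmeg_b in the frame of tube_floor between 0.005 and 0.058 m and linear speed of each of nutmeg_a, nutmeg_b below 0.03 m/s and value of joint mill_lid below 0.12 rad); the robot touches nothing.
It fails at once if a walnut is moved by more than 40 mm (distance of any of walnut_a, walnut_b from where it was at the start of the episode above 0.04 m).
It fails at once if the thermometer or the timer is moved by more than 40 mm (distance of any of probe_thermometer, kitchen_timer from where it was at the start of the episode above 0.04 m).
It also fails if it takes over 72 s, if anything falls off the work surface, if the arm or the gripper's body presses on something with over 40 N, if the wrist force passes 120 N, or if a joint passes its speed limit or range.

## Working session

There is one attempt and no reset: what is moved stays moved. The work goes in short steps, Python scripts to look and compute and a tool call to move; the robot and the scene stay as the last step left them, time stands still between calls to the robot, and variables do not carry over. Pictures are saved under pics/ and viewed, at most 10 in all, crops included, and the job is handed in when it is done.

Besides the shell and the picture viewer there is one more tool, called after "Call:" as name(argument=value, ...) on one line, values as JSON. drive_tool: Moves the arm, as the interface text tells. Its arguments: {"type":"object","properties":{"commands":{"type":"array"},"force":{"type":"number"}},"required":["commands"]}

```bash
mkdir -p pics; cat > h.py <<'E'
from workcell import *
import numpy as np, cv2
def save(f,n): cv2.imwrite('pics/'+n,f['pixels'][:,:,::-1])
def unproj(f,p,depth=None):
    u,v=p; z=depth
    if z is None:
        w=f['depth'][int(v)-2:int(v)+3,int(u)-2:int(u)+3]; w=w[w>0]; z=np.median(w) if len(w) else np.nan
    c=np.linalg.inv(f['K'])@[u,v,1]*z
    return f['R'].T@(c-f['t'])
def ray(f,p):
    d=f['R'].T@(np.linalg.inv(f['K'])@[p[0],p[1],1]); return -f['R'].T@f['t'],d
def at_z(f,p,z):
    o,d=ray(f,p); return o+d*(z-o[2])/d[2]
def tri(obs):
    A=0;b=0
    for f,p in obs:
        o,d=ray(f,p); d=d/np.linalg.norm(d); P=np.eye(3)-np.outer(d,d); A=A+P; b=b+P@o
    X=np.linalg.solve(A,b); return X
E
python3 - <<'E'
from h import *
np.set_printoptions(precision=3,suppress=True)
s=sense(); print(s['time_s'],s['position'],s['tool_rot'],s['grip_width'])
for c in ['scene','top','wrist']:
    f=grab_frame(c); save(f,c+'0.png'); print(c,-f['R'].T@f['t'])
    for n in ['nutmeg_a','walnut_a','lid_knob','lid_pivot','funnel_mouth','tube_floor','mill','sheet_pan','probe_thermometer','kitchen_timer']:
        for r in pinpoint(c,n)[:4]:
            if r['conf']>.25: print(c,n,round(r['conf'],2),np.array(r['point']),unproj(f,r['point']))
E
```

```text
0.0 [0.146 0.478 0.23 ] [-3.139  0.     2.845] 0.08525577822159368
scene [ 0.065 -0.137  0.759]
scene nutmeg_a 0.58 [232.5 225. ] [0.441 0.383 0.024]
scene nutmeg_a 0.39 [249.7 205.9] [0.52  0.394 0.019]
scene walnut_a 0.62 [285.8 223.8] [0.53  0.279 0.006]
scene walnut_a 0.58 [264.1 240.9] [0.449 0.286 0.017]
scene lid_knob 0.65 [421.  252.5] [ 0.491 -0.079  0.198]
scene lid_pivot 0.56 [445.7 280.9] [ 0.474 -0.138  0.176]
scene lid_pivot 0.55 [223.3 201.8] [0.501 0.479 0.003]
scene funnel_mouth 0.9 [414.9 258.4] [ 0.491 -0.072  0.173]
scene funnel_mouth 0.41 [383.  223.8] [0.648 0.054 0.033]
scene tube_floor 0.86 [408.6 291.5] [ 0.477 -0.083  0.079]
scene tube_floor 0.56 [406.8 301.3] [ 0.475 -0.086  0.043]
scene mill 0.7 [405.5 300.3] [ 0.475 -0.083  0.045]
scene mill 0.56 [267.2 241.1] [0.459 0.285 0.006]
scene sheet_pan 0.93 [252.9 215.2] [0.508 0.376 0.002]
scene sheet_pan 0.62 [405.  300.4] [ 0.474 -0.082  0.044]
scene probe_thermometer 0.86 [223.2 202.7] [0.499 0.477 0.002]
scene kitchen_timer 0.93 [382.  226.7] [0.642 0.053 0.028]
top [0.442 0.204 1.112]
top nutmeg_a 0.49 [255.8 210.2] [0.528 0.385 0.028]
top nutmeg_a 0.4 [257.6 243.1] [0.444 0.381 0.028]
top walnut_a 0.61 [294.1 235.4] [0.462 0.288 0.036]
top walnut_a 0.44 [293.3 208.2] [0.53  0.288 0.039]
top lid_knob 0.69 [458.4 208.9] [ 0.508 -0.08   0.192]
top lid_pivot 0.75 [479.6 222.3] [ 0.479 -0.13   0.176]
top funnel_mouth 0.96 [452.4 213.4] [ 0.5   -0.072  0.173]
top funnel_mouth 0.51 [257.1 238.7] [0.456 0.384 0.019]
top tube_floor 0.76 [440.9 219.8] [ 0.486 -0.047  0.172]
top mill 0.62 [437.2 219.5] [ 0.487 -0.039  0.172]
top sheet_pan 0.78 [259.8 215.6] [0.516 0.379 0.001]
top probe_thermometer 0.94 [221.7 225.1] [0.493 0.478 0.004]
top kitchen_timer 0.8 [379.2 157. ] [0.656 0.067 0.041]
wrist [0.082 0.498 0.374]
```

```bash
python3 - <<'E'
import cv2,numpy as np
a=cv2.imread('pics/top0.png');b=cv2.imread('pics/scene0.png')
# pan crop x3 (200..330,180..280), mill crop x3
t=[cv2.resize(x,(390,300),interpolation=cv2.INTER_CUBIC) for x in (a[180:280,200:330],a[170:270,390:520],b[170:270,190:320],b[215:315,370:500])]
cv2.imwrite('pics/m0.png',np.vstack([np.hstack(t[:2]),np.hstack(t[2:])]))
E
```

```text
(no output)
```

View pics/m0.png

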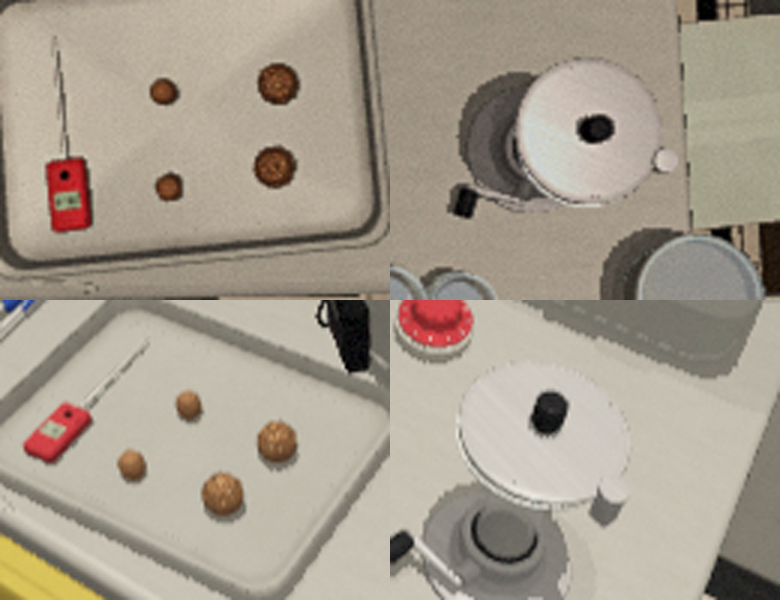

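View pics/top0.png

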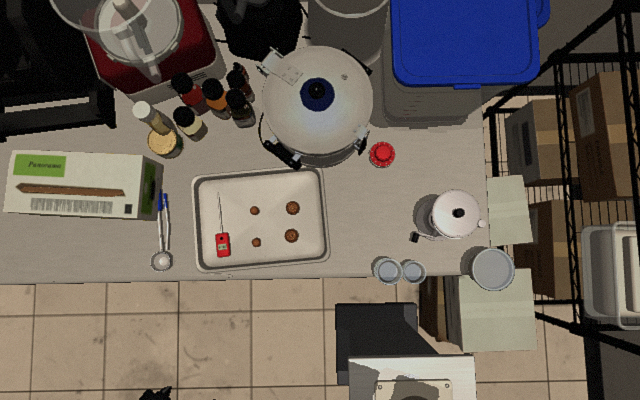

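The pan shows the two small nutmegs on its left in the top view, at about (254,210) and (256,242), and the walnuts at (293,208) and (292,235). The lid is centred near (456,213) with its pivot lug at (482,223). It looks shut or nearly so, and the crank points left and down. I'll triangulate these next.

```bash
cat > m1.py <<'E'
from h import *
from scipy.optimize import least_squares
np.set_printoptions(precision=4,suppress=True)
S=grab_frame('scene');T=grab_frame('top')
def cloud(f):
    v,u=np.mgrid[:400,:640]; z=f['depth']; k=np.linalg.inv(f['K'])
    c=np.einsum('ij,jhw->ihw',k,np.stack([u,v,np.ones_like(u)])*z)
    X=np.einsum('ij,jhw->hwi',f['R'].T,c-f['t'].reshape(3,1,1)); X[z==0]=np.nan; return X
def blobs(f,mask,amin):
    n,l,st,ce=cv2.connectedComponentsWithStats(mask.astype(np.uint8)); return [(ce[i],st[i]) for i in range(1,n) if st[i][4]>=amin]
B={}
for nm,f in (('S',S),('T',T)):
    X=cloud(f); hsv=cv2.cvtColor(f['pixels'],cv2.COLOR_RGB2HSV)
    reg=(X[...,0]>.38)&(X[...,0]<.62)&(X[...,1]>.24)&(X[...,1]<.44)
    m=reg&(hsv[...,1]>80)&(hsv[...,0]<25)
    B[nm]=blobs(f,m,15)
    for c,s in B[nm]: print(nm,'nut',c,s, 'at z.017',at_z(f,c,.017),'top',np.nanmax(X[s[1]:s[1]+s[3],s[0]:s[0]+s[2],2]))
    r2=(np.hypot(X[...,0]-.49,X[...,1]+.09)<.13)
    # lid
    P=X[r2&(X[...,2]>.165)&(X[...,2]<.181)]
    fit=least_squares(lambda q:np.clip(np.hypot(P[:,0]-q[0],P[:,1]-q[1])-.054,0,None)*10+0,[.49,-.08])
    hull=cv2.convexHull(P[:,:2].astype(np.float32))[:,0]
    fc=least_squares(lambda q:np.hypot(hull[:,0]-q[0],hull[:,1]-q[1])-.054,[.49,-.08],loss='soft_l1',f_scale=.002).x
    print(nm,'lid',np.median(P[:,2]),len(P),fc)
    dk=blobs(f,r2&(hsv[...,2]<60)&(X[...,2]>.176),8)
    for c,s in dk: print(nm,'knob',c,s,at_z(f,c,.19),np.nanmax(X[s[1]:s[1]+s[3],s[0]:s[0]+s[2],2]))
    for c,s in blobs(f,r2&(hsv[...,2]<60)&(X[...,2]<.1),6): print(nm,'dark low',c,s,unproj(f,c))
    lug=P[np.hypot(P[:,0]-fc[0],P[:,1]-fc[1])>.0565]; print('lug',len(lug),lug.mean(0) if len(lug) else '')
    P=X[r2&(X[...,2]>.005)&(X[...,2]<.06)&(np.hypot(X[...,0]-.475,X[...,1]+.083)<.07)]
    hull=cv2.convexHull(P[:,:2].astype(np.float32))[:,0]; print(nm,'foot z',np.percentile(P[:,2],[5,50,95]),len(P))
    for n in ['lid_pivot','lid_knob','funnel_mouth','tube_floor']:
        z={'lid_pivot':.168,'lid_knob':.19,'funnel_mouth':.166,'tube_floor':.044}[n]
        r=pinpoint('scene' if nm=='S' else 'top',n)
        if r: print(nm,n,r[0]['conf'],r[0]['point'],at_z(f,r[0]['point'],z))
bs=[c for c,s in B['S']]
for c,s in B['T']:
    best=min(bs,key=lambda q:np.linalg.norm(at_z(S,q,.02)-at_z(T,c,.02))); print('tri',tri([(S,best),(T,c)]))
E
python3 m1.py
```

```text
S nut [252.4833 204.7833] [249 201   8   9  60] at z.017 [0.5284 0.3911 0.017 ] top 0.03396170613826471
S nut [281.8849 216.9928] [276 211  13  13 139] at z.017 [0.5367 0.2959 0.017 ] top 0.04671964425170527
S nut [233.5672 224.6418] [229 220   9  10  67] at z.017 [0.4471 0.3872 0.017 ] top 0.033293779893649955
S nut [263.8467 234.3933] [257 228  14  14 150] at z.017 [0.4649 0.2996 0.017 ] top 0.04524097686218226
S nut [248.5  284.25] [241 280  16  10  16] at z.017 [0.3332 0.2383 0.017 ] top 0.0006254190767537304
S nut [262.0428 308.8315] [ 230  290   55   49 1027] at z.017 [0.3029 0.1738 0.017 ] top 0.0026660432522659094
S lid 0.17385645449116444 2125 [ 0.4994 -0.081 ]
S knob [422.6783 252.    ] [417 246  12  13 115] [ 0.5003 -0.0806  0.19  ] 0.20416127213410923
S dark low [405.1837 296.3469] [397 286  22  17  49] [ 0.4767 -0.0794  0.0554]
S dark low [371.8923 297.0769] [367 293  11  10  65] [ 0.4464 -0.0181  0.0379]
lug 62 [ 0.4744 -0.1365  0.1754]
S foot z [0.0086 0.0153 0.0462] 1506
S lid_pivot 0.73 [442.3, 274.6] [ 0.489  -0.1284  0.168 ]
S lid_knob 0.85 [420.4, 254.6] [ 0.4925 
[... 711 characters left out ...]
86 221.4857] [426 210   8  23  35] [ 0.4894 -0.0532  0.0328]
T dark low [431.3 219.9] [431 216   2   8  10] [ 0.4927 -0.0569  0.0439]
T dark low [414.6842 237.1053] [411 232   9  11  57] [ 0.4508 -0.0151  0.0362]
T dark low [470.6765 261.5588] [468 255   8  13  34] [ 0.3871 -0.1526  0.0338]
lug 29 [ 0.4762 -0.1373  0.1761]
T foot z [0.007  0.0135 0.0397] 641
T lid_pivot 0.88 [482.5, 224.2] [ 0.4749 -0.1388  0.168 ]
T lid_knob 0.67 [457.8, 211.0] [ 0.5038 -0.0792  0.19  ]
T funnel_mouth 0.75 [454.5, 213.5] [ 0.5   -0.079  0.166]
T tube_floor 0.75 [439.7, 220.2] [ 0.4915 -0.0778  0.044 ]
tri [0.5334 0.2928 0.0223]
tri [0.5288 0.3917 0.0162]
tri [0.4624 0.2967 0.0218]
tri [0.4471 0.3872 0.017 ]
```

```bash
cat > m2.py <<'E'
exec(open('m1.py').read().split('B={}')[0])
allp=[]
for nm,f in (('S',S),('T',T)):
    X=cloud(f)
    r=np.hypot(X[...,0]-.49,X[...,1]+.08)<.09
    for lo,hi,R in ((.006,.025,.055),):
        P=X[r&(X[...,2]>lo)&(X[...,2]<hi)]
        ok=np.hypot(P[:,0]-.4508,P[:,1]+.016)>.03; P=P[ok]
        h=cv2.convexHull(P[:,:2].astype(np.float32))[:,0]
        fc=least_squares(lambda q:np.hypot(h[:,0]-q[0],h[:,1]-q[1])-R,[.49,-.08],loss='soft_l1',f_scale=.002)
        print(nm,lo,len(P),fc.x,np.sort(np.abs(fc.fun))[:len(h)//2].mean(),len(h)); 
        print(np.round(np.c_[h, np.hypot(*(h-fc.x).T)],3).tolist())
img=S['pixels'][230:330,360:490]; a=cv2.resize(img,(780,600),interpolation=cv2.INTER_CUBIC)
cv2.imwrite('pics/mill_s.png',a[:,:,::-1])
E
python3 m2.py
```

```text
S 0.006 940 [ 0.4962 -0.0787] 0.0002056078706522718 30
[[0.548, -0.098, 0.055], [0.54, -0.049, 0.053], [0.533, -0.037, 0.055], [0.526, -0.033, 0.055], [0.513, -0.026, 0.055], [0.497, -0.024, 0.055], [0.49, -0.025, 0.054], [0.483, -0.026, 0.055], [0.479, -0.027, 0.054], [0.45, -0.049, 0.055], [0.45, -0.05, 0.055], [0.447, -0.055, 0.055], [0.446, -0.059, 0.054], [0.443, -0.067, 0.054], [0.442, -0.074, 0.054], [0.442, -0.084, 0.055], [0.443, -0.091, 0.055], [0.444, -0.096, 0.055], [0.449, -0.109, 0.056], [0.455, -0.115, 0.055], [0.464, -0.123, 0.055], [0.476, -0.13, 0.055], [0.48, -0.131, 0.054], [0.491, -0.133, 0.054], [0.503, -0.133, 0.055], [0.525, -0.124, 0.054], [0.533, -0.118, 0.054], [0.537, -0.115, 0.054], [0.54, -0.111, 0.054], [0.545, -0.104, 0.055]]
T 0.006 449 [ 0.496 -0.08 ] 0.000220944938383507 20
[[0.549, -0.067, 0.054], [0.546, -0.059, 0.054], [0.544, -0.054, 0.054], [0.541, -0.049, 0.055], [0.531, -0.038, 0.055], [0.518, -0.03, 0.055], [0.511, -0.027, 0.055], [0.508, -0.027, 0.055], [0.5, -0.026, 0.054], [0.487, -0.025, 0.055], [0.485, -0.025, 0.056], [0.479, -0.028, 0.054], [0.448, -0.052, 0.055], [0.445, -0.058, 0.055], [0.443, -0.067, 0.055], [0.442, -0.08, 0.054], [0.442, -0.085, 0.054], [0.445, -0.098, 0.055], [0.45, -0.101, 0.051], [0.548, -0.078, 0.052]]
```

View pics/mill_s.png

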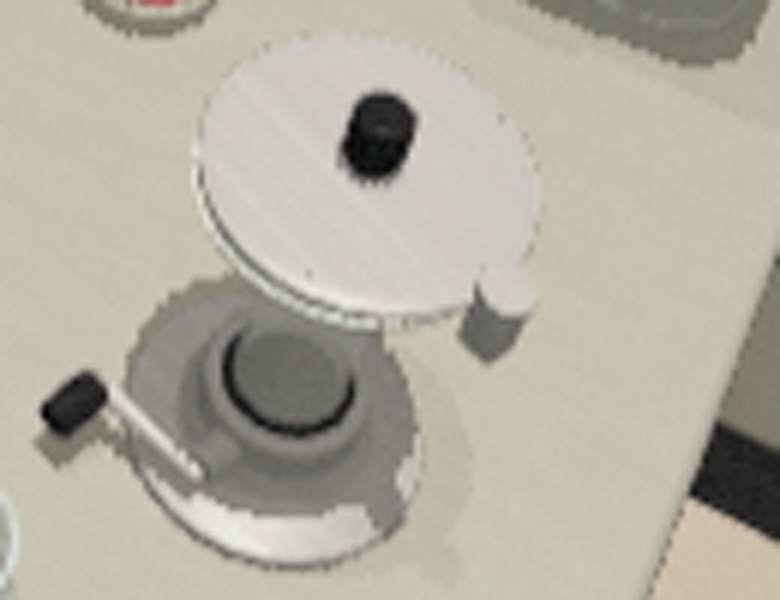

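The scene view shows the lid disc over the funnel, with the knob at about crop (375,135) and the pivot lug at (500,300). The foot circle gives the axis at about (0.496,-0.0795), and the lid centre is at (0.4995,-0.081). The lid is therefore about 0.06 rad ajar, and the pivot is at about (0.4757,-0.134). Now I'll move to the knob, turning the tool first.

Call:
drive_tool(commands=[[0.36, [0, 0, 0], -0.18], [0.36, [0, 0, 0], -0.18], [0.36, [0, 0, 0], -0.18], [0.36, [0, 0, 0], -0.18], [0.36, [0, 0, 0], -0.18], [0.36, [0, 0, 0], -0.18], [0.36, [0, 0, 0], -0.18], [0.36, [0, 0, 0], -0.18]], force=20)

```text
time_s: 3.25
position: [0.1462, 0.4781, 0.2313]
tool_rot: [3.142, -0.0, -1.992]
force: [-0.4, -0.3, -0.6]
grip_width: 0.0306
grasp_force: 0.0
```

Call:
drive_tool(commands=[[0.36, [26, -39.5, 0], 0], [0.36, [26, -39.5, 0], 0], [0.36, [26, -39.5, 0], 0], [0.36, [26, -39.5, 0], 0], [0.36, [26, -39.5, 0], 0], [0.36, [26, -39.5, 0], 0], [0.36, [26, -39.5, 0], 0], [0.36, [26, -39.5, 0], 0], [0.36, [26, -39.5, 0], 0], [0.36, [26, -39.5, 0], 0], [0.36, [26, -39.5, 0], 0], [0.36, [26, -39.5, 0], 0], [0.36, [26, -39.5, 0], 0], [0.36, [26, -39.5, 0], 0], [0.36, [0, 0, 0], 0]])

```text
time_s: 5.12
position: [0.4997, -0.0849, 0.2308]
tool_rot: [-3.141, -0.0, -2.003]
force: [-0.6, 0.1, 0.8]
grip_width: 0.0309
grasp_force: 0.0
```

```bash
cat >> h.py <<'E'
def tf(target):
    "world target xyz -> shift mm in tool axes"
    s=sense(); a=s['tool_rot']
    from scipy.spatial.transform import Rotation as Ro
    return Ro.from_euler('xyz',a).as_matrix().T@(np.array(target)-s['position'])*1000
E
python3 - <<'E'
from h import *
import workcell; print([n for n in dir(workcell) if not n.startswith('_')], getattr(workcell,'tcp_to_grasp',None))
s=sense(); print(s)
f=grab_frame('wrist'); save(f,'w1.png'); print(pinpoint('wrist','lid_knob'))
print(tf([.4997,-.0808,.179]))
E
```

```text
['PlanningError', 'find_in', 'grab_frame', 'job_done', 'pinpoint', 'sense', 'tcp_to_grasp'] 0.0187
{'time_s': 5.125, 'joint_pos': array([-1.68047179e-01,  2.54312093e-01,  2.15904747e-02,  1.33787216e+00,
       -2.98503211e-04, -1.30703117e+00]), 'qvel': array([ 0.0474658 , -0.03627982, -0.04976635,  0.02228326,  0.02349258,
        0.01980288]), 'effort': array([ -0.9891019 , -37.3191762 ,  26.00418627,  -0.31477665,
        -0.17875085,  -0.11958886]), 'position': array([ 0.49972463, -0.08486874,  0.23075089]), 'tool_rot': array([-3.14131929e+00, -2.35372757e-04, -2.00260873e+00]), 'force': array([-0.60877108,  0.14335755,  0.80440154]), 'wrist_torque': array([ 0.07833078,  0.03137729, -0.04419794]), 'grasp_force': 0.0, 'grip_width': 0.030881629261342337}
[{'point': [324.3, 235.4], 'conf': 0.86}]
[-2.23644373 -0.80689077 51.91730645]
```

View pics/w1.png

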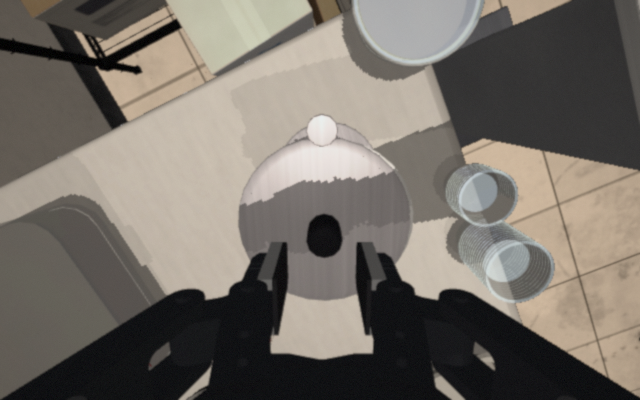

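The wrist view shows the knob at about (324,235), centred between the fingers. I'll lower over it and swing the lid open.

Call:
drive_tool(commands=[[0.36, [-2, -1, 17], 0], [0.36, [0, 0, 17], 0], [0.36, [0, 0, 16], 0], [0.36, [0, 0, 0], 0], [0.36, [0, 0, 0], 0]])

```text
time_s: 5.85
position: [0.5003, -0.0803, 0.1821]
tool_rot: [-3.141, 0.0, -1.997]
force: [0.3, -0.0, -0.4]
grip_width: 0.0308
grasp_force: 0.0
```

Call:
drive_tool(commands=[[0.36, [0.4, -6.7, 0], 0.115], [0.36, [0.4, -6.7, 0], 0.115], [0.36, [0.4, -6.7, 0], 0.115], [0.36, [0.4, -6.7, 0], 0.115], [0.36, [0.4, -6.7, 0], 0.115], [0.36, [0.4, -6.7, 0], 0.115], [0.36, [0.4, -6.7, 0], 0.115], [0.36, [0.4, -6.7, 0], 0.115], [0.36, [0.4, -6.7, 0], 0.115], [0.36, [0.4, -6.7, 0], 0.115], [0.36, [0.4, -6.7, 0], 0.115], [0.36, [0.4, -6.7, 0], 0.115], [0.36, [0.4, -6.7, 0], 0.115], [0.36, [0.4, -6.7, 0], 0.115], [0.36, [0.4, -6.7, 0], 0.115], [0.36, [0.4, -6.7, 0], 0.115], [0.36, [0.4, -6.7, 0], 0.115], [0.36, [0.4, -6.7, 0], 0.115], [0.36, [0.4, -6.7, 0], 0.115], [0.36, [0.4, -6.7, 0], 0.115]])

```text
time_s: 8.35
position: [0.5007, -0.1868, 0.1826]
tool_rot: [3.137, 0.0, 1.982]
force: [11.5, 9.2, -3.9]
grip_width: 0.0308
grasp_force: 7.1
```

Call:
drive_tool(commands=[[0.36, [0, 0, 0], 0], [0.36, [0, 0, 0], 0]])

```text
time_s: 8.6
position: [0.501, -0.1867, 0.1826]
tool_rot: [3.137, 0.001, 1.986]
force: [4.3, 2.8, -0.2]
grip_width: 0.0308
grasp_force: 2.5
```

```bash
cat > m3.py <<'E'
exec(open('m1.py').read().split('B={}')[0])
for nm,f in (('scene',S),('top',T)):
    for n,z in (('lid_knob',.19),('funnel_mouth',.166),('tube_floor',.044)):
        r=pinpoint(nm,n)
        for q in r[:1]: print(nm,n,q['conf'],at_z(f,q['point'],z))
    X=cloud(f); P=X[(np.hypot(X[...,0]-.49,X[...,1]+.12)<.16)&(X[...,2]>.150)&(X[...,2]<.178)]
    np.save(nm+'.npy',P)
cv2.imwrite('pics/open.png',np.hstack([cv2.resize(S['pixels'][200:320,350:510],(400,300)),cv2.resize(T['pixels'][150:270,390:550],(400,300))])[:,:,::-1])
E
python3 m3.py
```

```text
scene lid_knob 0.7 [ 0.5039 -0.189   0.19  ]
scene funnel_mouth 0.94 [ 0.4942 -0.0786  0.166 ]
scene tube_floor 0.78 [ 0.492  -0.0754  0.044 ]
top lid_knob 0.91 [ 0.5092 -0.1789  0.19  ]
top funnel_mouth 0.7 [ 0.4998 -0.0894  0.166 ]
top tube_floor 0.98 [ 0.4837 -0.0796  0.044 ]
```

View pics/open.png

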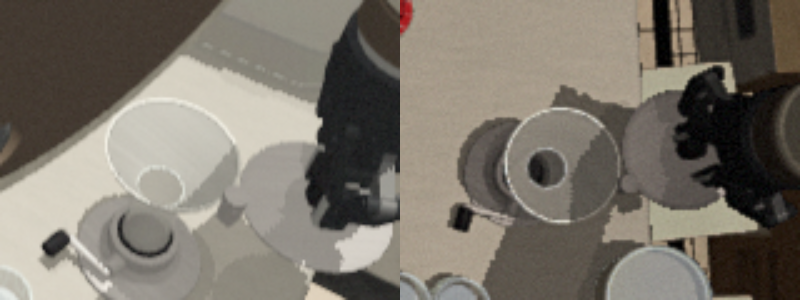

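The lid is fully open: the mouth is clear in both views, and the contact force shows it is at its stop. Next I'll lift, turn and go to the first nutmeg.

Call:
drive_tool(commands=[[0.36, [0, 0, -20], 0], [0.36, [0, 0, -40], 0], [0.6, [0, 0, 0], -0.176], [0.6, [0, 0, 0], -0.176], [0.6, [0, 0, 0], -0.176], [0.6, [0, 0, 0], -0.176], [0.6, [0, 0, 0], -0.176], [0.6, [0, 0, 0], -0.176], [0.6, [0, 0, 0], -0.176]])

```text
time_s: 10.12
position: [0.4991, -0.1878, 0.242]
tool_rot: [-3.14, -0.0, -3.06]
force: [-0.1, 0.2, 0.5]
grip_width: 0.0511
grasp_force: 0.0
```

Call:
drive_tool(commands=[[0.6, [0.8, 41.2, 0], 0], [0.6, [0.8, 41.2, 0], 0], [0.6, [0.8, 41.2, 0], 0], [0.6, [0.8, 41.2, 0], 0], [0.6, [0.8, 41.2, 0], 0], [0.6, [0.8, 41.2, 0], 0], [0.6, [0.8, 41.2, 0], 0], [0.6, [0.8, 41.2, 0], 0], [0.6, [0.8, 41.2, 0], 0], [0.6, [0.8, 41.2, 0], 0], [0.6, [0.8, 41.2, 25], 0], [0.6, [0.8, 41.2, 25], 0], [0.6, [0.8, 41.2, 25], 0], [0.6, [0.8, 41.2, 25], 0], [0.6, [0, 0, 20], 0], [0.6, [0, 0, 0], 0], [0.6, [0, 0, 0], 0]])

```text
time_s: 12.25
position: [0.4453, 0.3866, 0.1225]
tool_rot: [3.141, 0.001, -3.067]
force: [0.1, -0.4, 0.8]
grip_width: 0.0511
grasp_force: 0.0
```

```bash
cat > m4.py <<'E'
from h import *
np.set_printoptions(precision=4,suppress=True)
s=sense(); print(s['time_s'],s['position'],s['tool_rot'],s['grip_width'])
f=grab_frame('wrist'); save(f,'w2.png')
for r in find_in('wrist','nutmeg_a')[:3]:
    x,y,w,h=r['rect']; print(r['conf'],r['rect'],at_z(f,(x+w/2,y+h/2),.017))
for r in pinpoint('wrist','nutmeg_a')[:3]: print('pt',r['conf'],r['point'],at_z(f,r['point'],.019))
hsv=cv2.cvtColor(f['pixels'],cv2.COLOR_RGB2HSV)
m=((hsv[...,1]>80)&(hsv[...,0]<25)&(hsv[...,2]>40)).astype(np.uint8)
n,l,st,ce=cv2.connectedComponentsWithStats(m)
for i in range(1,n):
    if st[i][4]>150: print(st[i],ce[i],at_z(f,ce[i],.018))
print('to nut1',tf([.4471,.3872,.009]))
E
python3 m4.py
```

```text
12.25 [0.4453 0.3866 0.1225] [ 3.1412  0.0012 -3.0669] 0.05114683502523185
0.65 [308.9, 282.9, 25.6, 29.3] [0.5283 0.3933 0.017 ]
0.63 [171.9, 272.2, 43.4, 29.8] [0.5265 0.2895 0.017 ]
0.61 [305.3, 184.0, 32.3, 34.2] [0.447 0.387 0.017]
pt 0.72 [323.1, 202.0] [0.447  0.3883 0.019 ]
pt 0.64 [321.9, 295.3] [0.525  0.3932 0.019 ]
[  37    0   97   52 3625] [83.7846 22.9434] [0.3377 0.2231 0.018 ]
[412 161  51  80 300] [437.5133 202.9267] [0.4416 0.4738 0.018 ]
[308 185  30  32 758] [322.5237 200.3008] [0.446  0.3878 0.018 ]
[423 186  34  23 182] [439.8791 196.6538] [0.4367 0.4748 0.018 ]
[ 175  189   50   48 1863] [199.6565 212.891 ] [0.4628 0.296  0.018 ]
[173 274  41  31 675] [190.1778 287.9067] [0.5269 0.2871 0.018 ]
[307 281  27  33 693] [320.2395 297.075 ] [0.5274 0.3921 0.018 ]
to nut1 [ -1.1573   0.2102 113.9238]
```

View pics/w2.png

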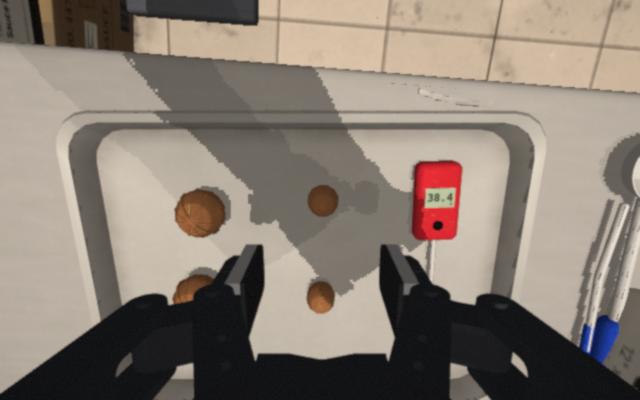

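The wrist view has nutmeg 1 at (322,200) and nutmeg 2 at (320,297), which matches the fixed cameras. Both are well clear of the walnuts and the thermometer, so I'll descend and grip.

Call:
drive_tool(commands=[[0.6, [-1, 0.3, 30], 0], [0.6, [0, 0, 30], 0], [0.6, [0, 0, 30], 0], [0.6, [0, 0, 14], 0], [0.6, [0, 0, 10], 0], [0.6, [0, 0, 0], 0], [0, [0, 0, 0], 0], [0, [0, 0, 0], 0], [0, [0, 0, 0], 0], [0, [0, 0, 0], 0], [0, [0, 0, 0], 0]], force=25)

```text
time_s: 13.78
position: [0.4465, 0.3877, 0.0085]
tool_rot: [3.14, 0.002, -3.066]
force: [0.4, -0.4, 5.6]
grip_width: 0.0219
grasp_force: 24.7
```

Width 21.9 mm and an upward force of 5.6 N mean the pads are gripping above the widest ring. I'll reopen and go 4 mm lower.

Call:
drive_tool(commands=[[0.5, [0, 0, 0], 0], [0.5, [0, 0, 0], 0], [0.5, [0, 0, 2], 0], [0.5, [0, 0, 2], 0], [0.5, [0, 0, 0], 0], [0, [0, 0, 0], 0], [0, [0, 0, 0], 0], [0, [0, 0, 0], 0], [0, [0, 0, 0], 0]], force=25)

```text
time_s: 14.9
position: [0.4458, 0.3872, 0.0034]
tool_rot: [3.141, 0.0, -3.066]
force: [0.6, -0.3, 0.3]
grip_width: 0.0221
grasp_force: 24.5
```

Call:
drive_tool(commands=[[0, [0, 0, -10], 0], [0, [0, 0, -20], 0], [0, [0, 0, -40], 0], [0, [0, 0, -50], 0], [0, [0, 0, -50], 0], [0, [0, 0, -50], 0], [0, [0, 0, 0], 0]])

```text
time_s: 15.78
position: [0.4479, 0.389, 0.2296]
tool_rot: [3.135, 0.009, -3.066]
force: [-0.3, -0.1, -0.8]
grip_width: 0.0219
grasp_force: 24.5
```

Call:
drive_tool(commands=[[0, [-1.15, -36, 0], 0], [0, [-1.15, -36, 0], 0], [0, [-1.15, -36, 0], 0], [0, [-1.15, -36, 0], 0], [0, [-1.15, -36, 0], 0], [0, [-1.15, -36, 0], 0], [0, [-1.15, -36, 0], 0], [0, [-1.15, -36, 0], 0], [0, [-1.15, -36, 0], 0], [0, [-1.15, -36, 0], 0], [0, [-1.15, -36, 0], 0], [0, [-1.15, -36, 0], 0], [0, [-1.15, -36, 0], 0], [0, [0, 0, 0], 0], [0, [0, 0, 0], 0]])

```text
time_s: 17.65
position: [0.4952, -0.0781, 0.2228]
tool_rot: [3.141, -0.001, -3.067]
force: [-0.5, -0.7, -0.1]
grip_width: 0.0217
grasp_force: 24.6
```

```bash
cat > m5.py <<'E'
from h import *
import sys
np.set_printoptions(precision=4,suppress=True)
print(tf([.496,-.079,.158]))
f=grab_frame('wrist'); save(f,sys.argv[1])
r=pinpoint('wrist','funnel_mouth')[:1]
if r: print(r[0]['conf'],at_z(f,r[0]['point'],.166))
f=grab_frame('scene'); r=pinpoint('scene','funnel_mouth')[:1]; print(r,at_z(f,r[0]['point'],.166) if r else '')
E
python3 m5.py w3.png
```

```text
[-0.7665 -0.9651 64.8018]
0.76 [ 0.494  -0.0807  0.166 ]
[{'point': [417.3, 260.1], 'conf': 0.88}] [ 0.4954 -0.0767  0.166 ]
```

View pics/w3.png

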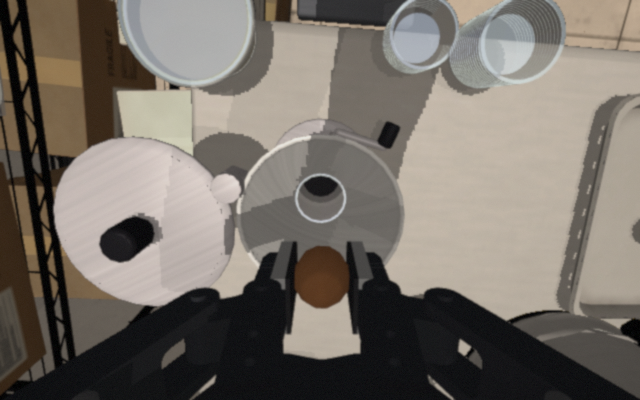

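The wrist view shows the nutmeg held upright at (322,278) and the funnel clear. I'll lower it into the mouth and release.

Call:
drive_tool(commands=[[0, [-0.8, -1, 30], 0], [0, [0, 0, 25], 0], [0, [0, 0, 14], 0], [0, [0, 0, 0], 0], [0, [0, 0, 0], 0], [0.4, [0, 0, 0], 0], [0.4, [0, 0, 0], 0], [0.4, [0, 0, 0], 0], [0.4, [0, 0, 0], 0], [0.4, [0, 0, -30], 0], [0.4, [0, 0, -40], 0], [0.4, [0, 0, 0], 0]])

```text
time_s: 19.35
position: [0.4989, -0.0798, 0.2277]
tool_rot: [-3.14, 0.007, -3.066]
force: [0.6, -0.1, -0.1]
grip_width: 0.0342
grasp_force: 0.0
```

```bash
cat > m6.py <<'E'
from h import *
import sys
np.set_printoptions(precision=4,suppress=True)
s=sense(); print(s['position'],s['tool_rot'])
S=grab_frame('scene');T=grab_frame('top')
for c,f in (('scene',S),('top',T)):
    for r in pinpoint(c,'nutmeg_a')[:3]: print(c,r['conf'],r['point'],at_z(f,r['point'],.06))
cv2.imwrite('pics/'+sys.argv[1],np.hstack([cv2.resize(S['pixels'][200:320,350:510],(400,300)),cv2.resize(T['pixels'][150:270,390:550],(400,300))])[:,:,::-1])
print('nut2',tf([.5285,.3918,.12]))
E
python3 m6.py d1.png
```

```text
[ 0.4989 -0.0798  0.2277] [-3.1399  0.007  -3.0664]
top 0.53 [251.6, 212.3] [0.5204 0.3902 0.06  ]
top 0.41 [441.1, 214.5] [ 0.5047 -0.0777  0.06  ]
nut2 [-68.0844 467.2645 103.2606]
```

View pics/d1.png

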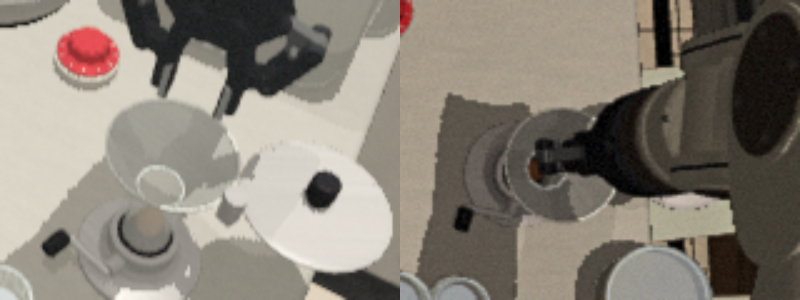

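The first nutmeg is down in the tube (scene crop (150,222)) and the lid is open. Now nutmeg 2.

Call:
drive_tool(commands=[[0.6, [-5, 36, 0], 0], [0.6, [-5, 36, 0], 0], [0.6, [-5, 36, 0], 0], [0.6, [-5, 36, 0], 0], [0.6, [-5, 36, 0], 0], [0.6, [-5, 36, 0], 0], [0.6, [-5, 36, 0], 0], [0.6, [-5, 36, 0], 0], [0.6, [-5, 36, 0], 0], [0.6, [-5, 36, 0], 0], [0.6, [-5, 36, 20], 0], [0.6, [-5, 36, 30], 0], [0.6, [-5, 36, 30], 0], [0.6, [0, 0, 25], 0], [0.6, [0, 0, 0], 0], [0.6, [0, 0, 0], 0]])

```text
time_s: 21.55
position: [0.5265, 0.3918, 0.1195]
tool_rot: [-3.141, -0.0, -3.067]
force: [-0.4, 0.1, 0.3]
grip_width: 0.0515
grasp_force: 0.0
```

```bash
sed -i "s/w2.png/w4.png/;s/print('to nut1.*/print('to nut2',tf([.5285,.3918,.004]))/" m4.py; python3 m4.py
```

```text
21.55 [0.5265 0.3918 0.1195] [-3.1414 -0.0002 -3.0669] 0.05148132753340599
0.57 [307.5, 187.9, 28.6, 28.2] [0.5278 0.3924 0.017 ]
pt 0.8 [322.9, 204.0] [0.5287 0.3933 0.019 ]
[422  41  57  95 363] [452.1818  88.3884] [0.4412 0.4745 0.018 ]
[435  68  38  28 218] [453.1468  81.3073] [0.4367 0.4743 0.018 ]
[ 160   72   56   54 2387] [187.93    98.7683] [0.4613 0.2957 0.018 ]
[ 159  177   53   48 1973] [185.1733 200.6503] [0.534  0.2916 0.018 ]
[307 187  30  32 758] [321.5475 202.8008] [0.5281 0.3922 0.018 ]
to nut2 [ -0.8911  -0.6629 117.0587]
```

Call:
drive_tool(commands=[[0.6, [-1.5, 0.3, 30], 0], [0.6, [0, 0, 30], 0], [0.6, [0, 0, 30], 0], [0.6, [0, 0, 14], 0], [0.6, [0, 0, 8], 0], [0.6, [0, 0, 3], 0], [0.6, [0, 0, 0], 0], [0, [0, 0, 0], 0], [0, [0, 0, 0], 0], [0, [0, 0, 0], 0], [0, [0, 0, 0], 0], [0, [0, 0, 0], 0]], force=25)

```text
time_s: 23.2
position: [0.5283, 0.3929, 0.0052]
tool_rot: [3.141, 0.001, -3.066]
force: [-0.3, -0.2, 5.8]
grip_width: 0.0218
grasp_force: 24.7
```

Call:
drive_tool(commands=[[0, [0, 0, -10], 0], [0, [0, 0, -20], 0], [0, [0, 0, -40], 0], [0, [0, 0, -50], 0], [0, [0, 0, -50], 0], [0, [0, 0, -50], 0], [0, [0, 0, 0], 0], [0, [0, 0, 0], 0]])

```text
time_s: 24.2
position: [0.5275, 0.3923, 0.2238]
tool_rot: [-3.141, -0.001, -3.066]
force: [-0.7, -0.4, -0.5]
grip_width: 0.022
grasp_force: 24.6
```

```bash
python3 -c "
from h import *
print(sense()['position'],sense()['grip_width'],tf([.496,-.079,.223]))"
```

```text
[0.52749268 0.39233002 0.22376161] 0.022046998457815756 [  66.82407103 -467.62995476    1.06205726]
```

Call:
drive_tool(commands=[[0, [5.1, -36, 0], 0], [0, [5.1, -36, 0], 0], [0, [5.1, -36, 0], 0], [0, [5.1, -36, 0], 0], [0, [5.1, -36, 0], 0], [0, [5.1, -36, 0], 0], [0, [5.1, -36, 0], 0], [0, [5.1, -36, 0], 0], [0, [5.1, -36, 0], 0], [0, [5.1, -36, 0], 0], [0, [5.1, -36, 0], 0], [0, [5.1, -36, 0], 0], [0, [5.1, -36, 0], 0], [0, [0, 0, 0], 0], [0, [0, 0, 0], 0]])

```text
time_s: 26.08
position: [0.4959, -0.0787, 0.2228]
tool_rot: [3.14, -0.003, -3.067]
force: [0.9, -0.2, 0.2]
grip_width: 0.0218
grasp_force: 24.6
```

```bash
python3 m5.py w5.png; python3 -c "
from h import *
print(sense()['grip_width'])"
```

```text
[-0.2466 -0.4002 64.8194]
0.78 [ 0.4946 -0.0788  0.166 ]
[{'point': [417.2, 261.4], 'conf': 0.98}] [ 0.4925 -0.0777  0.166 ]
0.022051815234461054
```

Call:
drive_tool(commands=[[0, [0, 0, 30], 0], [0, [0, 0, 25], 0], [0, [0, 0, 14], 0], [0, [0, 0, 0], 0], [0, [0, 0, 0], 0], [0.4, [0, 0, 0], 0], [0.4, [0, 0, 0], 0], [0.4, [0, 0, 0], 0], [0.4, [0, 0, 0], 0], [0.4, [0, 0, -30], 0], [0.4, [0, 0, -40], 0], [0.4, [0, 0, -10], 0], [0.4, [0, 0, 0], 0]])

```text
time_s: 27.9
position: [0.4972, -0.0792, 0.2356]
tool_rot: [-3.141, 0.001, -3.066]
force: [0.8, 0.6, -0.5]
grip_width: 0.0338
grasp_force: 0.0
```

```bash
python3 m6.py d2.png; python3 -c "
from h import *
S=grab_frame('scene'); r=pinpoint('scene','lid_knob')[:1]; print(r,at_z(S,r[0]['point'],.19))
T=grab_frame('top'); r=pinpoint('top','lid_knob')[:1]; print(r,at_z(T,r[0]['point'],.19) if r else '')
print(tf([.501,-.186,.238]))"
```

```text
[ 0.4972 -0.0792  0.2356] [-3.1412  0.0013 -3.0665]
scene 0.57 [412.4, 276.7] [ 0.5262 -0.0738  0.06  ]
top 0.58 [446.7, 215.4] [ 0.5022 -0.0913  0.06  ]
nut2 [-68.1422 466.876  113.8882]
[{'point': [478.5, 277.7], 'conf': 0.81}] [ 0.50170663 -0.18485937  0.19      ]
[{'point': [295.2, 206.8], 'conf': 0.39}] [0.52061302 0.27241609 0.19      ]
[   3.5881773  -107.01955382   -3.48031982]
```

View pics/d2.png

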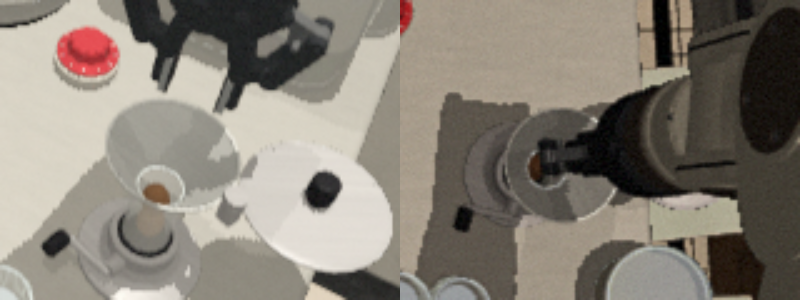

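Both nutmegs appear stacked in the tube. I'll check how high the upper one sits.

```bash
python3 - <<'E'
exec(open('m1.py').read().split('B={}')[0])
for f in (S,T):
    X=cloud(f);hsv=cv2.cvtColor(f['pixels'],cv2.COLOR_RGB2HSV)
    m=(np.hypot(X[...,0]-.496,X[...,1]+.0795)<.03)&(hsv[...,1]>70)&(hsv[...,0]<25)&(X[...,2]>.04)
    P=X[m]; print(len(P), P[np.argsort(-P[:,2])][:6])
    v,u=np.nonzero(m); print([(a,b,*np.round(X[b,a],3)) for a,b in zip(u,v)][:12])
E
```

```text
64 [[ 0.5021 -0.0746  0.1048]
 [ 0.5002 -0.0755  0.1043]
 [ 0.4992 -0.0781  0.1043]
 [ 0.5027 -0.0789  0.1039]
 [ 0.4972 -0.0746  0.1039]
 [ 0.5049 -0.078   0.1039]]
[(np.int64(409), np.int64(274), np.float64(0.5), np.float64(-0.069), np.float64(0.102)), (np.int64(410), np.int64(274), np.float64(0.501), np.float64(-0.071), np.float64(0.103)), (np.int64(411), np.int64(274), np.float64(0.502), np.float64(-0.073), np.float64(0.104)), (np.int64(412), np.int64(274), np.float64(0.502), np.float64(-0.075), np.float64(0.105)), (np.int64(413), np.int64(274), np.float64(0.504), np.float64(-0.076), np.float64(0.103)), (np.int64(414), np.int64(274), np.float64(0.505), np.float64(-0.078), np.float64(0.104)), (np.int64(408), np.int64(275), np.float64(0.499), np.float64(-0.068), np.float64(0.099)), (np.int64(409), np.int64(275), np.float64(0.498), np.float64(-0.07), np.float64(0.103)), (np.int64(410), np.int64(275), np.float64(0.499), np.float64(-0.072), np.float64(0.103)), (np.int64(411), np.int64(275), np.float64(0.5), np.float64(-0.074), np.float64(0.104)), (np.int64(412), np.int64(275), np.floa
[... 679 characters left out ...]
 np.int64(212), np.float64(0.508), np.float64(-0.077), np.float64(0.099)), (np.int64(442), np.int64(213), np.float64(0.506), np.float64(-0.069), np.float64(0.1)), (np.int64(443), np.int64(213), np.float64(0.506), np.float64(-0.072), np.float64(0.099)), (np.int64(444), np.int64(213), np.float64(0.506), np.float64(-0.074), np.float64(0.1)), (np.int64(445), np.int64(213), np.float64(0.506), np.float64(-0.076), np.float64(0.101)), (np.int64(442), np.int64(214), np.float64(0.504), np.float64(-0.069), np.float64(0.099)), (np.int64(443), np.int64(214), np.float64(0.504), np.float64(-0.072), np.float64(0.099)), (np.int64(444), np.int64(214), np.float64(0.503), np.float64(-0.073), np.float64(0.103))]
```

The upper nutmeg's top is at 0.104, so its centre is about 45 mm above the tube floor, which is within the limit. Next I'll go back over the knob.

Call:
drive_tool(commands=[[0.36, [0, 0, -5], 0.168], [0.36, [0, 0, 0], 0.168], [0.36, [0, 0, 0], 0.168], [0.36, [0, 0, 0], 0.168], [0.36, [0, 0, 0], 0.168], [0.36, [0, 0, 0], 0.168], [0.36, [0, 0, 0], 0.168], [0.36, [-24.3, -10.9, 0], 0], [0.36, [-24.3, -10.9, 0], 0], [0.36, [-24.3, -10.9, 0], 0], [0.36, [-24.3, -10.9, 0], 0], [0.36, [0, 0, 0], 0], [0.36, [0, 0, 0], 0]])

```text
time_s: 30.02
position: [0.5019, -0.1851, 0.2402]
tool_rot: [-3.142, -0.001, 2.041]
force: [0.3, 0.7, 0.4]
grip_width: 0.0308
grasp_force: 0.0
```

```bash
python3 - <<'E'
from h import *
f=grab_frame('wrist')
m=((f['pixels'].max(2)<60)&(f['depth']>0)).astype(np.uint8); m[260:]=0; m[:,:270]=0; m[:,375:]=0
r=pinpoint('wrist','lid_knob')[:1]; print(r, at_z(f,r[0]['point'],.19)); t=at_z(f,r[0]['point'],.19)
p=find_in('wrist','lid_knob')[:1]; print(p)
print(sense()['position'],sense()['tool_rot'],tf([.5027,-.1852,.182]),tf([t[0],t[1],.182]))
E
```

```text
[{'point': [328.4, 226.4], 'conf': 0.85}] [ 0.5063627  -0.18459786  0.19      ]
[{'rect': [248.5, 109.0, 162.4, 180.0], 'conf': 0.61}]
[ 0.50204498 -0.18463426  0.24037658] [ 3.14149317e+00 -1.78171188e-04  2.04195986e+00] [-0.81183072  0.32103645 58.37646967] [-1.93788012  3.85797455 58.37662093]
```

Call:
drive_tool(commands=[[0.36, [-1, 2, 20], 0], [0.36, [0, 0, 20], 0], [0.36, [0, 0, 12], 0], [0.36, [0, 0, 6], 0], [0.36, [0, 0, 0], 0], [0.36, [0, 0, 0], 0]])

```text
time_s: 30.92
position: [0.5047, -0.1856, 0.1831]
tool_rot: [3.141, 0.001, 2.041]
force: [-0.7, 0.4, -0.7]
grip_width: 0.0307
grasp_force: 0.0
```

Call:
drive_tool(commands=[[0.36, [0.4, 6.7, 0], -0.115], [0.36, [0.4, 6.7, 0], -0.115], [0.36, [0.4, 6.7, 0], -0.115], [0.36, [0.4, 6.7, 0], -0.115], [0.36, [0.4, 6.7, 0], -0.115], [0.36, [0.4, 6.7, 0], -0.115], [0.36, [0.4, 6.7, 0], -0.115], [0.36, [0.4, 6.7, 0], -0.115], [0.36, [0.4, 6.7, 0], -0.115], [0.36, [0.4, 6.7, 0], -0.115], [0.36, [0.4, 6.7, 0], -0.115], [0.36, [0.4, 6.7, 0], -0.115], [0.36, [0.4, 6.7, 0], -0.115], [0.36, [0.4, 6.7, 0], -0.115], [0.36, [0.4, 6.7, 0], -0.115], [0.36, [0.4, 6.7, 0], -0.115], [0.36, [0.4, 6.7, 0], -0.115], [0.36, [0.4, 6.7, 0], -0.115], [0.36, [0.4, 6.7, 0], -0.115]])

```text
time_s: 33.3
position: [0.5055, -0.0819, 0.1831]
tool_rot: [-3.14, 0.001, -2.054]
force: [0.3, -0.2, -0.6]
grip_width: 0.0306
grasp_force: 0.3
```

```bash
python3 - <<'E'
from h import *
s=sense(); print(s['position'],s['tool_rot'],s['force'],s['grasp_force'])
f=grab_frame('scene'); r=pinpoint('scene','lid_knob')[:1]; print(r, at_z(f,r[0]['point'],.19))
E
```

```text
[ 0.50548739 -0.08186904  0.18312215] [-3.13957393e+00  5.41920855e-04 -2.05366927e+00] [ 0.29619244 -0.16304996 -0.57540833] 0.32502008795063375
[{'point': [424.7, 250.7], 'conf': 0.88}] [ 0.50516743 -0.08268392  0.19      ]
```

Call:
drive_tool(commands=[[0.36, [0.3, 5, 0], -0.08], [0.36, [0.3, 5, 0], -0.08], [0.36, [0, 2, 0], 0], [0.36, [0, 0, 0], 0]])

```text
time_s: 33.9
position: [0.494, -0.0775, 0.1826]
tool_rot: [-3.141, 0.0, -1.899]
force: [0.6, -0.4, -0.3]
grip_width: 0.0308
grasp_force: 0.2
```

Call:
drive_tool(commands=[[0.36, [0, 2, 0], 0], [0.36, [0, 1.5, 0], 0], [0.36, [0, 0, 0], 0]])

```text
time_s: 34.28
position: [0.4903, -0.0762, 0.1823]
tool_rot: [3.141, -0.0, -1.898]
force: [0.6, -0.2, -0.6]
grip_width: 0.0307
grasp_force: 0.2
```

Call:
drive_tool(commands=[[0.36, [0, 2, 0], 0], [0.36, [0, 0, 0], 0]])

```text
time_s: 34.52
position: [0.4901, -0.0761, 0.1824]
tool_rot: [-3.138, -0.0, -1.898]
force: [5.1, -1.3, -3.5]
grip_width: 0.0308
grasp_force: 2.7
```

```bash
python3 - <<'E'
from h import *
s=sense(); print(s['position'],s['force'],s['grasp_force'])
for c in ('scene','top','wrist'):
  f=grab_frame(c); r=pinpoint(c,'lid_knob')[:1]; print(c,r, at_z(f,r[0]['point'],.19) if r else '')
E
```

```text
[ 0.49006546 -0.07611272  0.18239   ] [ 5.07935569 -1.25044448 -3.54712159] 2.734714971156791
scene [{'point': [421.8, 255.2], 'conf': 0.79}] [ 0.49262311 -0.08197658  0.19      ]
top [{'point': [456.8, 212.4], 'conf': 0.86}] [ 0.50079235 -0.07691521  0.19      ]
wrist [{'point': [308.5, 266.3], 'conf': 0.56}] [ 0.49509036 -0.07847874  0.19      ]
```

Force has built up against the stop, so the lid is shut. I'll back off slightly, lift clear and verify.

Call:
drive_tool(commands=[[0.36, [0, -4, 0], 0], [0.36, [0, 0, 0], 0], [0.36, [0, 0, -20], 0], [0.36, [0, 0, -40], 0], [0.36, [0, 0, -40], 0], [0.36, [50, 0, 0], 0], [0.36, [50, 0, 0], 0], [0.36, [50, 0, 0], 0], [0.36, [0, 0, 0], 0], [0.36, [0, 0, 0], 0]])

```text
time_s: 36.08
position: [0.4438, -0.2187, 0.2821]
tool_rot: [3.141, 0.001, -1.898]
force: [-0.2, 0.5, 0.3]
grip_width: 0.031
grasp_force: 0.0
```

```bash
python3 m1.py | grep -E "lid|knob"; python3 m6.py end.png
```

```text
S lid 0.1739699268211054 2065 [ 0.4957 -0.0795]
S knob [546.1818 174.5455] [544 171   5   7  11] [ 0.8523 -0.2356  0.19  ] 0.4959752246531124
S knob [547.8235 180.7647] [544 178   9   6  17] [ 0.8325 -0.2424  0.19  ] 0.4977658399814524
S knob [551.7273 186.8182] [550 183   4   7  11] [ 0.8166 -0.2532  0.19  ] 0.4950299575804173
S knob [527.1862 219.5686] [507 185  38  78 795] [ 0.6892 -0.2282  0.19  ] 0.4800368555451519
S knob [542.6667 193.6667] [541 192   5   5   9] [ 0.7836 -0.2405  0.19  ] 0.47660673264326237
S knob [420.7368 253.6053] [415 247  12  14 114] [ 0.4949 -0.0789  0.19  ] 0.20380684087158363
S lid_pivot 0.88 [442.1, 280.2] [ 0.4774 -0.1322  0.168 ]
S lid_knob 0.73 [419.4, 255.5] [ 0.4896 -0.0785  0.19  ]
T lid 0.17222700172233502 1830 [ 0.4953 -0.0799]
T knob [637.3636 206.1818] [635 203   5   6  11] [ 0.5057 -0.4666  0.19  ] 0.5644453278878998
T knob [457.7792 214.961 ] [453 211  11   9  77] [ 0.4952 -0.0787  0.19  ] 0.20537459828788812
T knob [559.7143 213.4286] [558 211   5   5  14] [ 0.4937 -0.2984  0.19  ] 0.34420499903056334
T knob [580.4368 233.7943] [ 539  210 
[... 672 characters left out ...]
0.4139  0.19  ] 0.5336276552955448
T knob [627.    252.125] [625 250   4   5   8] [ 0.4079 -0.4351  0.19  ] 0.5778373546559242
T knob [635.3607 257.0328] [630 254  10   8  61] [ 0.3972 -0.4518  0.19  ] 0.5911069348812973
T lid_pivot 0.84 [480.1, 219.0] [ 0.4865 -0.1342  0.168 ]
T lid_knob 0.74 [455.1, 214.7] [ 0.4959 -0.073   0.19  ]
[ 0.4443 -0.2186  0.2823] [ 3.1415 -0.     -1.8966]
top 0.67 [440.7, 218.9] [ 0.4939 -0.0762  0.06  ]
nut2 [-605.4881  116.0592  162.3143]Traceback (most recent call last):
  File "m1.py", line 37, in <module>
    best=min(bs,key=lambda q:np.linalg.norm(at_z(S,q,.02)-at_z(T,c,.02))); print('tri',tri([(S,best),(T,c)]))
ValueError: min() iterable argument is empty
```

View pics/end.png

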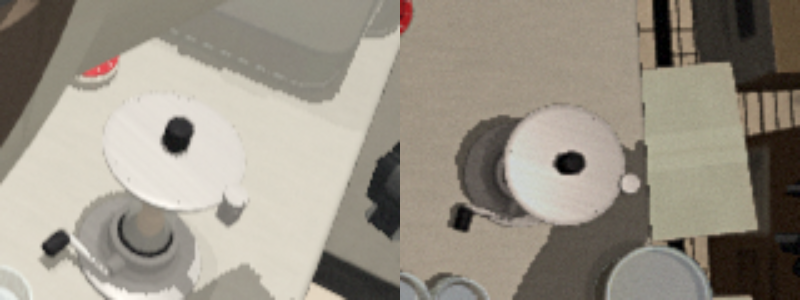

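The lid centre is at (0.4955,-0.0797), which matches the mill axis, so it is shut. Both nutmegs show in the tube and the arm is clear, so I'm handing in.

```bash
python3 -c "
from workcell import *
print(job_done())"
```

```text
the job is handed in; nothing more can be done
None
```

I handed the job in at about 36 s with the lid shut, both nutmegs stacked in the feed tube and the arm clear; `job_done()` returned no verdict, and I did not re-check the walnuts, thermometer or timer at the end.

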